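# Sweep the brass blanks into the catch tray

### The arm

A 6-joint arm with a two-finger parallel gripper is mounted at the origin on the work surface. World frame = base frame: x ahead of the robot, y to its left, z up, the work surface at z = 0. Lengths are in m, angles in rad, forces in N, time in s.
With the tool pointing down it reaches from about 0.325 to 0.9 m from the base axis. Payload 3.5 kg.
Tool frame: the origin (TCP) lies on the centre line of the jaws, within the pads' length; the fingertips stand 8 mm ahead of it and the grasp point (between the pads) lies 11 mm behind it; z points along the fingers, y is the line along which they close (so a half turn about z gives the same grasp; the last joint's range is limited). The gripper opens to 85 mm and grips with 20 to 120 N. Pads are 22 mm wide; open, the fingers measure 114 mm over their backs; the gripper's body (76 mm by 85 mm) begins 54 mm behind the grasp point. The pads swing forward as they close: fully open they stand 13 mm farther back than shut.
Start: joints at [-1.441, 0.276, -0.026, 1.268, 0, 1.467], TCP at [0.144, -0.608, 0.239] pointing down, gripper open.
Joint ranges: [-3.12, 3.12], [-0.85, 1.88], [-1.08, 1.24], [-1.95, 2.15], [-1.57, 1.53], [-3.14, 3.14]. Speed limits (rad/s): [2.57, 2.57, 3.14, 3.14, 3.14, 3.14].

### API

Orientations are given as a unit quaternion [x, y, z, w].
In Python, from workcell import env gives the robot as it stands.
- The arm moves only by the tool play_rows, never from a script. Its argument "rows" is a list that holds one entry, the list of rows, each a list of 7 numbers: the finger opening in m, from 0 to 0.0854, then the shift along the tool's x, y, z in m, then the turn, a rotation vector about the tool's x, y, z in rad. In form: [[[gripper, dx, dy, dz, rx, ry, rz], ...]]. A call has 1 to 5 rows; each row shifts and turns the commanded pose from where the row before left it, along the tool's axes as they then stand; what a row does not reach is not made up. A row lasts 1/12 s, in which the tool goes at most 41.7 mm and 7.16 degrees, less where a joint would pass 70% of its speed; a pose out of reach is approached as far as the arm can. A call with a gripper value outside its range is refused whole. The fingers move at their own pace and stop on an object; "newtons" is the grip in N (left out, the last holds). Time passes only in rows, so rows that do not move let the fingers close. It gives the time, the measured TCP pose, the force, the opening and the grip force at its end, in the units of the state.
- env.get_obs(): the state, without advancing time (a new reading comes with each control period).
- env.capture(name): name is "scene" or "side" or "wrist"; returns a dict with "frame" (384x512x3 uint8, red, green, blue), "depth" (384x512 float32, m along the optical axis (not along the pixel's ray), 0 where there is no reading), "fx", "fy", "cx", "cy" (pixels), "k1" (the pictures are not rectified: a ray, as slopes to the right and down, at radius r is drawn at 1 + k1 r^2 times it, then the intrinsics apply), "cam_to_world" (4x4, takes a point from camera to world coordinates). Camera axes: x right, y down, z forward; pixel columns grow to the right and rows downward; lengths in m; the calibration is good to about 2 mm. A picture is of the moment at which its call begins.
- env.close_job(): hands the job in; it is judged then, once.
Trained networks look in the newest picture that a camera, given by its name, has taken for a name from the list of things; names that differ only in an ending like _2 or _b are one class to them, and where a whole thing is asked for, a point or a joint stands for the part that bears it (a point fixed in the world has none). Each returns a list of dicts, best first, with "score" (0 to 1); they miss things now and then, are a little off and sometimes report something else, mostly with a low value. They report only what shows in the picture. A call takes as long as a camera call.
- env.spot_in(camera, label): "at" ([x, y, z] in m, in the coordinates of the camera as it stood for that picture, good to about 4 mm: the middle of the surface that is visible of it).
The state is a dict: "time_s": time; "joint_pos": joint angles; "joint_velocities": joint speeds; "tau": joint torques, N m; "eef_pos": TCP position; "eef_rot": TCP orientation; "force": force on the tool from outside, world axes, zero at the start; "torque": the same for the moment, N m; "width": opening from 0.0 (shut) to 1.0 (fully open); "grasp_force": force on a finger pad.
Only numpy, scipy, OpenCV 4.12 (cv2) and the standard library are available. Lean on these libraries where they do the work, as an engineer would, in place of code of your own. Each camera call takes 0.05 s, during which the arm holds its last target. There are 200 camera calls.

### The job

Clear the watchmaker's bench: use the fingertips to sweep the three brass blanks across the bench through the open side of the teal catch tray, until all three lie flat and wholly inside it. Only push them along the bench, never pick them up, and leave the pot, cup, jar, oil bottle and tools where they are.

Things in the scene. Friction and masses are not known exactly. Their poses are not given: they have to be found in the camera images.
- tray: teal catch tray screwed down (cannot move): three walls 22 mm high, 6 mm thick, around a dark floor flush with the bench, no lip. Inside 180 mm (its x) by 120 mm (its y). Origin: centre of the floor, at bench level. Open along its whole -y side (mouth line at y = -60 mm in its frame); inner face of the back wall at y = +60 mm, of the side walls at x = -90 and +90 mm
- blank1: one of three alike round brass case-back blanks lying flat on the bench: diameter 38 mm, 10 mm thick, about 90 g, slides when pushed. Origin: centre of its underside; z up, its yaw means nothing
- blank2: one of three alike round brass case-back blanks lying flat on the bench: diameter 38 mm, 10 mm thick, about 90 g, slides when pushed. Origin: centre of its underside; z up, its yaw means nothing
- blank3: one of three alike round brass case-back blanks lying flat on the bench: diameter 38 mm, 10 mm thick, about 90 g, slides when pushed. Origin: centre of its underside; z up, its yaw means nothing
- pot: closed white pot with black cap, 30 mm across, 32 mm high, standing among the blanks; loose, leave alone. Origin: centre of underside
- cup: open steel cup, rim 64 mm across, 50 mm high; loose, leave alone. Origin: centre of underside
- tweezers: steel tweezers lying flat, about 125 mm along their x, 14 mm wide, 6 mm thick; loose, leave alone. Origin: middle, on the bench
- driver: small red-handled screwdriver lying along its x (handle to -x), 130 mm long, under 25 mm thick; loose, leave alone. Origin: on the tool, at bench level
- jar: glass jar with lid, 68 mm across, 55 mm high, at the back; loose, leave alone. Origin: centre of underside
- oiler: yellow oil bottle with black cap, 28 mm across, 60 mm high, at the back; loose, leave alone. Origin: centre of underside

How it is judged:
At the end, for the whole second after the job is handed in: All three blanks lie flat (within 0.15 rad, underside within 4 mm of the bench) and at rest, wholly inside the tray: between its walls and with the centre at least 16 mm past the mouth line (a blank may overhang the line by 3 mm) (y of blank1 in the frame of tray between -0.044 and 0.06 m and x of blank1 in the frame of tray between -0.09 and 0.09 m and height (world z) of each of blank1, blank2, blank3 below 0.004 m and angle between each of blank1, blank2, blank3's own z axis and vertical below 0.15 rad and linear speed of each of blank1, blank2, blank3 below 0.02 m/s and y of blank2 in the frame of tray between -0.044 and 0.06 m and x of blank2 in the frame of tray between -0.09 and 0.09 m and y of blank3 in the frame of tray between -0.044 and 0.06 m and x of blank3 in the frame of tray between -0.09 and 0.09 m); the robot touches nothing.
It fails at once if a blank was picked up: its underside centre more than 8 mm above the bench (height (world z) of any of blank1, blank2, blank3 above 0.008 m).
It fails at once if the pot, cup, jar, oil bottle, tweezers or screwdriver was moved by more than 20 mm (distance of any of pot, cup, tweezers, driver, jar, oiler from where it was at the start of the episode above 0.02 m).
It also fails if it takes over 72 s, if anything falls off the work surface, if the arm or the gripper's body presses on something with over 40 N, if the wrist force passes 120 N, or if a joint passes its speed limit or range.

## Working session

There is one attempt and no reset: what is moved stays moved. The work goes in short steps, Python scripts to look and compute and a tool call to move; the robot and the scene stay as the last step left them, time stands still between calls to the robot, and variables do not carry over. Pictures are saved under pics/ and viewed, at most 10 in all, crops included, and the job is handed in when it is done.

Besides the shell and the picture viewer there is one more tool, called after "Call:" by a JSON object that holds its "op" and its "data", one argument or row to a line. play_rows: Moves the arm, as the interface text tells. Its arguments: {"type":"object","properties":{"rows":{"type":"array"},"newtons":{"type":"number"}},"required":["rows"]}

```bash
mkdir -p pics; cat > h.py <<'E'
import numpy as np, cv2
from workcell import env
def spots(cam,names):
    c=env.capture(cam); M=np.array(c["cam_to_world"])
    for n in names:
        for r in env.spot_in(cam,n)[:4]:
            p=np.array(r["at"]); w=(M@np.r_[p,1])[:3]
            s=p[:2]/p[2]; k=1+c["k1"]*(s@s); uv=(c["fx"]*s[0]*k+c["cx"],c["fy"]*s[1]*k+c["cy"])
            print(cam,n,round(r["score"],2),np.round(w,3),np.round(uv))
    return c
def world(c):
    v,u=np.mgrid[0:384,0:512]; x=(u-c["cx"])/c["fx"]; y=(v-c["cy"])/c["fy"]; a,b=x.copy(),y.copy()
    for _ in range(8):
        k=1+c["k1"]*(a*a+b*b); a,b=x/k,y/k
    d=c["depth"]; P=np.stack([a*d,b*d,d,np.ones_like(d)],-1)
    return (P@np.array(c["cam_to_world"]).T)[...,:3]
def save(c,n): cv2.imwrite("pics/"+n,c["frame"][:,:,::-1])
E
python3 - <<'E'
from h import *
N=["tray","blank1","pot","cup","tweezers","driver","jar","oiler"]
c=spots("scene",N); save(c,"s0.png")
d=spots("side",["tray","blank1","pot","cup"]); 
cv2.imwrite("pics/s0.png",np.vstack([c["frame"],d["frame"]])[:,:,::-1][:, :])
im=cv2.imread("pics/s0.png"); im=np.hstack([im[:384],im[384:]]); cv2.imwrite("pics/s0.png",cv2.resize(im,(800,300)))
for cc,n in((c,"scene"),(d,"side")):
    W=world(cc); hsv=cv2.cvtColor(cc["frame"],cv2.COLOR_RGB2HSV)
    m=(hsv[...,0]>78)&(hsv[...,0]<100)&(hsv[...,1]>90)&(W[...,2]>.018)&(W[...,2]<.028)&(cc["depth"]>0)
    q=W[m][:,:2].astype(np.float32); print(n,len(q),cv2.minAreaRect(q) if len(q)>9 else 0, q.min(0),q.max(0))
    cv2.imwrite(f"pics/m_{n}.png",m*255)
o=env.get_obs(); print(o)
E
```

```text
scene tray 0.58 [ 0.567  0.231 -0.002] [338. 288.]
scene blank1 0.49 [ 0.537 -0.033  0.01 ] [267. 186.]
scene blank1 0.49 [ 0.456 -0.03   0.009] [296. 170.]
scene blank1 0.47 [ 0.612 -0.074  0.011] [229. 190.]
scene pot 0.58 [ 0.7   -0.031  0.028] [204. 221.]
scene cup 0.69 [ 0.507 -0.291  0.027] [214. 109.]
scene tweezers 0.52 [ 0.69  -0.276  0.006] [155. 152.]
scene driver 0.9 [0.391 0.142 0.025] [373. 203.]
scene jar 0.57 [0.772 0.043 0.057] [191. 262.]
scene jar 0.47 [ 0.696 -0.032  0.029] [206. 219.]
scene oiler 0.7 [ 0.766 -0.119  0.036] [154. 206.]
side tray 0.79 [0.562 0.228 0.003] [250. 129.]
side blank1 0.75 [ 0.447 -0.041  0.009] [205. 215.]
side blank1 0.68 [ 0.606 -0.081  0.009] [293. 222.]
side blank1 0.57 [ 0.529 -0.043  0.01 ] [249. 211.]
side pot 0.73 [ 0.524 -0.043  0.012] [246. 211.]
side pot 0.64 [ 0.693 -0.051  0.026] [336. 199.]
side pot 0.25 [ 0.449 -0.04   0.007] [206. 216.]
side cup 0.89 [ 0.503 -0.278  0.025] [250. 325.]
scene 765 ((0.6621600985527039, 0.22637763619422913), (0.1247263252735138, 0.38473108410835266), 89.6514663696289) [0.46985134 0.16403529] 
[... 322 characters left out ...]
40768e+00]), 'joint_velocities': array([ 7.27993131e-05, -9.98085547e-04,  6.60300619e-04,  1.81807903e-04,
        3.06675233e-04,  1.14870124e-05]), 'tau': array([-4.96918674e-04, -4.45327306e+01,  2.95479172e+01,  7.15554997e-04,
       -8.69519044e-05,  2.62734048e-06]), 'eef_pos': array([ 0.14417988, -0.60815412,  0.23933589]), 'eef_rot': array([9.93234013e-01, 1.16130082e-01, 1.62954816e-06, 2.06263341e-05]), 'force': array([-0.04255664, -0.10273431, -0.58556972]), 'torque': array([ 0.00713092, -0.01649753,  0.02228613]), 'grasp_force': 0.0, 'width': 1.0006716707345737}[ WARN:0@2.278] global loadsave.cpp:1063 imwrite_ Unsupported depth image for selected encoder is fallbacked to CV_8U.
```

View pics/s0.png

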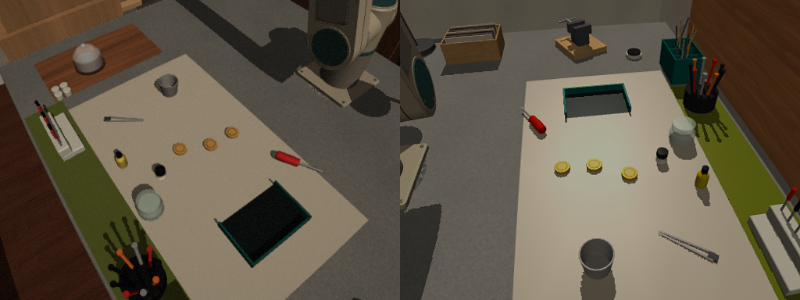

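```bash
python3 - <<'E'
from h import *
for n in("scene","side"):
    cc=env.capture(n); W=world(cc); hsv=cv2.cvtColor(cc["frame"],cv2.COLOR_RGB2HSV).astype(int)
    ok=(cc["depth"]>0)&(W[...,0]>.35)&(W[...,0]<.75)&(W[...,1]>.1)&(W[...,1]<.35)
    z=W[...,2]
    q=W[ok&(z>.017)&(z<.03)&(hsv[...,0]>75)&(hsv[...,0]<105)&(hsv[...,1]>80)][:,:2].astype(np.float32)
    r=cv2.minAreaRect(q); print(n,len(q),r,np.round(cv2.boxPoints(r),3).tolist())
    f=W[ok&(z<.008)&(hsv[...,2]<45)][:,:2].astype(np.float32); r=cv2.minAreaRect(f); print(" floor",len(f),r[2],np.round(cv2.boxPoints(r),3).tolist())
    red=W[(cc["depth"]>0)&((hsv[...,0]<8)|(hsv[...,0]>172))&(hsv[...,1]>150)&(hsv[...,2]>60)&(W[...,0]<.5)&(W[...,0]>.3)&(z<.04)&(z>0)&(W[...,1]>.05)&(W[...,1]<.3)]
    print(" red",len(red),red.min(0),red.max(0))
    for x,y in((.452,-.035),(.533,-.038),(.609,-.078)):
        m=(np.hypot(W[...,0]-x,W[...,1]-y)<.03)&(z>.006)&(z<.015)&(cc["depth"]>0)
        (a,b),rr=cv2.minEnclosingCircle(W[m][:,:2].astype(np.float32)); print(" blank",np.round([a,b,rr],3),np.round(W[m].mean(0),3))
E
```

```text
scene 808 ((0.5662463903427124, 0.22709237039089203), (0.19303475320339203, 0.1244918629527092), 0.08214572072029114) [[0.4699999988079071, 0.289000004529953], [0.4699999988079071, 0.16500000655651093], [0.6629999876022339, 0.16500000655651093], [0.6629999876022339, 0.289000004529953]]
 floor 5409 0.0029690295923501253 [[0.4729999899864197, 0.2879999876022339], [0.4729999899864197, 0.16300000250339508], [0.6620000004768372, 0.16300000250339508], [0.6620000004768372, 0.2879999876022339]]
 red 325 [0.37002243 0.10339444 0.00037847] [0.41711879 0.16472424 0.02760318]
 blank [ 0.453 -0.031  0.02 ] [ 0.455 -0.031  0.01 ]
 blank [ 0.531 -0.035  0.019] [ 0.531 -0.034  0.01 ]
 blank [ 0.609 -0.075  0.02 ] [ 0.609 -0.074  0.01 ]
side 293 ((0.5638181567192078, 0.22370091080665588), (0.12673337757587433, 0.19054433703422546), 89.48014831542969) [[0.46799999475479126, 0.16099999845027924], [0.6589999794960022, 0.1589999943971634], [0.6600000262260437, 0.28600001335144043], [0.4690000116825104, 0.2879999876022339]]
 floor 604 89.80668640136719 [[0.4699999988079071, 0.16099999845027924], [0.6579999923706055, 0.1599999964237213], [0.6589999794960022, 0.2849999964237213], [0.4699999988079071, 0.28600001335144043]]
 red 287 [0.36830912 0.09591567 0.00199375] [0.41386469 0.16228143 0.02588439]
 blank [ 0.45  -0.034  0.02 ] [ 0.451 -0.036  0.008]
 blank [ 0.528 -0.038  0.02 ] [ 0.528 -0.039  0.009]
 blank [ 0.607 -0.078  0.02 ] [ 0.607 -0.079  0.009]
```

Call:
{"op": "play_rows", "data": {
  "rows": [
    [[0.025,0.03,0.02,0,0,0,0],[0.025,0.04,0,0,0,0,0],[0.025,0.04,0,0,0,0,-0.1],[0.025,0.04,0,0,0,0,-0.1],[0.025,0,0,0,0,0,0]]
  ]
}}

```text
time_s: 1.22
eef_pos: [0.2997, -0.5868, 0.2392]
eef_rot: [0.976, 0.219, 0.002, -0.0]
force: [-0.2, 1.1, -1.1]
width: 0.303
grasp_force: 0.0
```

Call:
{"op": "play_rows", "data": {
  "rows": [
    [[0.025,0.039,0,0,0,0,-0.0753],[0.025,0.039,0,0,0,0,-0.0753],[0.025,0.039,0,0,0,0,-0.0753],[0.025,0.039,0,0,0,0,-0.0753],[0.025,0.039,0,0,0,0,-0.0753]]
  ]
}}

```text
time_s: 1.63
eef_pos: [0.4569, -0.4817, 0.2393]
eef_rot: [0.919, 0.395, 0.0, 0.0]
force: [1.3, -0.3, 0.3]
width: 0.293
grasp_force: 0.0
```

Call:
{"op": "play_rows", "data": {
  "rows": [
    [[0.025,0.039,0,0,0,0,-0.0753],[0.025,0.039,0,0,0,0,-0.0753],[0.025,0.039,0,0,0,0,-0.0753],[0.025,0.039,0,0,0,0,-0.0753],[0.025,0.039,0,0,0,0,-0.0753]]
  ]
}}

```text
time_s: 2.05
eef_pos: [0.5678, -0.3222, 0.2393]
eef_rot: [0.828, 0.56, 0.0, 0.0]
force: [0.7, -0.2, -0.5]
width: 0.291
grasp_force: 0.0
```

Call:
{"op": "play_rows", "data": {
  "rows": [
    [[0.025,0.039,0,0,0,0,-0.0753],[0.025,0.039,0,0,0,0,-0.0753],[0.025,0.039,0,0,0,0,-0.0753],[0.025,0.03,0,0,0,0,-0.0753],[0.025,0,0,0,0,0,-0.0753]]
  ]
}}

```text
time_s: 2.47
eef_pos: [0.6075, -0.1771, 0.2394]
eef_rot: [0.707, 0.707, 0.001, -0.001]
force: [0.1, -0.6, -0.2]
width: 0.29
grasp_force: 0.0
```

Call:
{"op": "play_rows", "data": {
  "rows": [
    [[0.025,0.04,0,0.04,0,0,0],[0.025,0.007,0,0.04,0,0,0],[0.025,0,0,0.04,0,0,0],[0.025,0,0,0.04,0,0,0],[0.025,0,0,0.03,0,0,0]]
  ]
}}

```text
time_s: 2.88
eef_pos: [0.6056, -0.1453, 0.0568]
eef_rot: [0.71, 0.704, -0.001, -0.001]
force: [-0.1, -0.4, -1.1]
width: 0.288
grasp_force: 0.0
```

Call:
{"op": "play_rows", "data": {
  "rows": [
    [[0.025,0,0,0.015,0,0,0],[0.025,0,0,0.008,0,0,0],[0.025,0,0,0.004,0,0,0],[0.025,0,0,0,0,0,0]]
  ]
}}

```text
time_s: 3.22
eef_pos: [0.6075, -0.1464, 0.0328]
eef_rot: [0.71, 0.704, -0.0, -0.0]
force: [-0.2, -0.7, 0.1]
width: 0.292
grasp_force: 0.0
```

```bash
python3 - <<'E'
from h import *
c=spots("wrist",["blank1"]); d=env.capture("side")
cv2.imwrite("pics/a.png",np.hstack([c["frame"],d["frame"]])[:,:,::-1][::1,::1])
im=cv2.imread("pics/a.png"); cv2.imwrite("pics/a.png",cv2.resize(im,(800,300)))
E
```

```text
wrist blank1 0.9 [ 0.609 -0.075  0.009] [261. 100.]
wrist blank1 0.59 [ 0.529 -0.04   0.012] [85. 23.]
```

View pics/a.png

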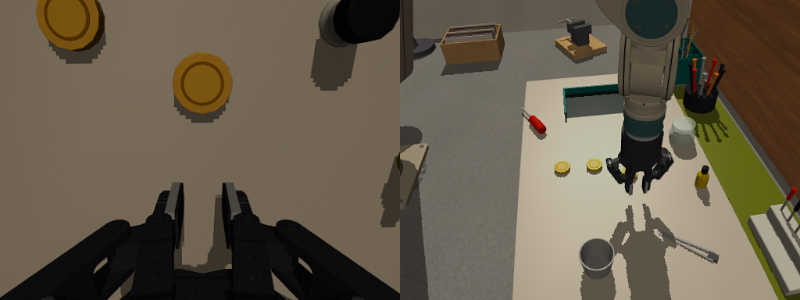

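Call:
{"op": "play_rows", "data": {
  "rows": [
    [[0.025,0.004,0,0.012,0,0,0],[0.025,0,0,0.006,0,0,0],[0.025,0,0,0.004,0,0,0],[0.025,0,0,0,0,0,0]]
  ]
}}

```text
time_s: 3.7
eef_pos: [0.6061, -0.1417, 0.0094]
eef_rot: [0.71, 0.704, -0.001, -0.001]
force: [-1.1, 0.2, -0.0]
width: 0.289
grasp_force: 0.0
```

```bash
python3 - <<'E'
from h import *
d=env.capture("wrist")
print(env.get_obs()["eef_pos"])
W=world(d); t=np.array(env.get_obs()["eef_pos"])
m=(d["depth"]>0)&(abs(W[...,0]-t[0])<.04)&(abs(W[...,1]-t[1])<.02)&(W[...,2]>.003)
print(np.percentile(W[m],[0,1,5,20,50,99],axis=0).round(4))
E
```

```text
[ 0.60649747 -0.14185521  0.00989869]
[[ 0.5665 -0.1612  0.003 ]
 [ 0.567  -0.1546  0.0039]
 [ 0.5694 -0.1513  0.0202]
 [ 0.586  -0.1374  0.0494]
 [ 0.6059 -0.1322  0.065 ]
 [ 0.6459 -0.1247  0.0949]]
```

Call:
{"op": "play_rows", "data": {
  "rows": [
    [[0.025,0.012,0.001,-0.001,0,0,0],[0.025,0.01,0.001,0,0,0,0],[0.025,0.01,0.001,0,0,0,0],[0.025,0.012,0,0,0,0,0],[0.025,0.015,0,0,0,0,0]]
  ]
}}

```text
time_s: 4.17
eef_pos: [0.6112, -0.0822, 0.0121]
eef_rot: [0.71, 0.704, 0.0, 0.0]
force: [0.3, -0.1, -0.4]
width: 0.293
grasp_force: 0.3
```

Call:
{"op": "play_rows", "data": {
  "rows": [
    [[0.025,0.015,0.001,0,0,0,0],[0.025,0.015,0.001,0,0,0,0],[0.025,0.015,0.001,0,0,0,0],[0.025,0.015,0.001,0,0,0,0],[0.025,0.015,0.001,0,0,0,0]]
  ]
}}

```text
time_s: 4.58
eef_pos: [0.6166, -0.0066, 0.0119]
eef_rot: [0.71, 0.704, -0.0, 0.0]
force: [0.4, -0.8, 0.3]
width: 0.293
grasp_force: 0.4
```

```bash
python3 - <<'E'
from h import *
c=spots("wrist",["blank1"]); spots("side",["blank1"]); o=env.get_obs(); print(o["eef_pos"],o["eef_rot"],o["force"])
save(c,"b.png")
E
```

```text
wrist blank1 0.72 [0.62  0.022 0.009] [265. 195.]
wrist blank1 0.57 [ 0.525 -0.033  0.014] [ 81. 300.]
side blank1 0.69 [ 0.449 -0.041  0.008] [206. 216.]
side blank1 0.61 [0.62  0.017 0.005] [291. 186.]
side blank1 0.53 [ 0.527 -0.044  0.013] [248. 210.]
[ 0.61641202 -0.00748239  0.01170122] [ 7.09681583e-01  7.04522554e-01 -1.08881665e-04 -9.81515511e-05] [-0.21922778  0.51230487  0.66764631]
```

View pics/b.png

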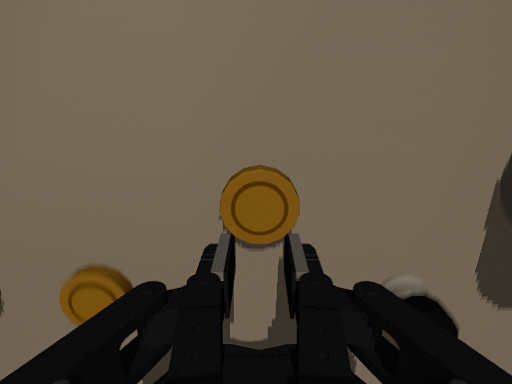

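Call:
{"op": "play_rows", "data": {
  "rows": [
    [[0.025,0.018,0,0,0,0,0],[0.025,0.018,0,0,0,0,0],[0.025,0.018,0,0,0,0,0],[0.025,0.018,0,0,0,0,0],[0.025,0.018,0,0,0,0,0]]
  ]
}}

```text
time_s: 5.2
eef_pos: [0.6173, 0.0814, 0.0117]
eef_rot: [0.711, 0.704, -0.0, 0.0]
force: [-0.5, -0.8, 0.9]
width: 0.29
grasp_force: 0.3
```

Call:
{"op": "play_rows", "data": {
  "rows": [
    [[0.025,0.018,0,0,0,0,0],[0.025,0.018,0,0,0,0,0],[0.025,0.018,0,0,0,0,0],[0.025,0.015,0,0,0,0,0],[0.025,0.012,0,0,0,0,0]]
  ]
}}

```text
time_s: 5.62
eef_pos: [0.618, 0.1632, 0.0117]
eef_rot: [0.71, 0.704, -0.0, 0.0]
force: [0.6, -0.0, 0.1]
width: 0.292
grasp_force: 0.3
```

Call:
{"op": "play_rows", "data": {
  "rows": [
    [[0.025,0.01,0,0,0,0,0],[0.025,0.008,0,0,0,0,0],[0.025,0.005,0,0,0,0,0],[0.025,0.002,0,0,0,0,0],[0.025,0,0,0,0,0,0]]
  ]
}}

```text
time_s: 6.03
eef_pos: [0.6182, 0.1879, 0.0118]
eef_rot: [0.71, 0.704, -0.0, -0.0]
force: [-0.3, -0.3, 0.9]
width: 0.291
grasp_force: 0.0
```

```bash
python3 - <<'E'
from h import *
c=spots("wrist",["blank1"]); spots("scene",["blank1"]); o=env.get_obs(); print(o["eef_pos"],o["eef_rot"],o["joint_pos"])
E
```

```text
wrist blank1 0.77 [0.619 0.216 0.011] [260. 199.]
scene blank1 0.9 [0.623 0.213 0.011] [311. 296.]
scene blank1 0.54 [ 0.537 -0.034  0.01 ] [267. 186.]
scene blank1 0.37 [ 0.468 -0.025  0.007] [293. 174.]
[0.61818644 0.18723693 0.01184036] [ 7.10321909e-01  7.03876965e-01 -5.76141793e-05 -1.72882140e-05] [ 1.94088906e-01  5.04177963e-01 -2.16155468e-01  8.50577995e-01
 -3.50039475e-05  1.77399979e+00]
```

Call:
{"op": "play_rows", "data": {
  "rows": [
    [[0.025,-0.02,0,0,0,0,0],[0.025,-0.025,0,-0.025,0,0,0],[0.025,-0.025,-0.01,-0.025,0,0,0],[0.025,-0.034,-0.02,0,0,0,0],[0.025,-0.034,-0.02,0,0,0,0]]
  ]
}}

```text
time_s: 6.65
eef_pos: [0.5693, 0.0488, 0.0643]
eef_rot: [0.71, 0.704, 0.002, 0.002]
force: [0.1, -0.7, 0.6]
width: 0.295
grasp_force: 0.0
```

Call:
{"op": "play_rows", "data": {
  "rows": [
    [[0.025,-0.034,-0.02,0,0,0,0],[0.025,-0.036,-0.015,0,0,0,0],[0.025,-0.038,-0.003,0,0,0,0],[0.025,-0.037,0,0,0,0,0.008],[0.025,0,0,0,0,0,0]]
  ]
}}

```text
time_s: 7.07
eef_pos: [0.5283, -0.1007, 0.0627]
eef_rot: [0.716, 0.699, -0.0, 0.002]
force: [1.4, -0.7, 0.8]
width: 0.292
grasp_force: 0.0
```

Call:
{"op": "play_rows", "data": {
  "rows": [
    [[0.025,0,0,0.02,0,0,-0.024],[0.025,0,0,0.015,0,0,0],[0.025,0,0,0.01,0,0,0],[0.025,0,0,0.005,0,0,0],[0.025,0,0,0,0,0,0]]
  ]
}}

```text
time_s: 7.48
eef_pos: [0.5266, -0.094, 0.0107]
eef_rot: [0.704, 0.71, -0.001, -0.001]
force: [0.4, -0.8, 0.4]
width: 0.292
grasp_force: 0.0
```

```bash
python3 - <<'E'
from h import *
c=spots("wrist",["blank1"]); o=env.get_obs(); print(o["eef_pos"],o["eef_rot"],o["force"])
E
```

```text
wrist blank1 0.8 [ 0.529 -0.038  0.011] [265. 137.]
wrist blank1 0.77 [ 0.457 -0.035  0.011] [100. 129.]
[ 0.52802759 -0.09432616  0.01206417] [7.04312755e-01 7.09889805e-01 4.41303328e-05 7.45670557e-05] [ 0.0304348  -0.15862341  0.36542453]
```

Call:
{"op": "play_rows", "data": {
  "rows": [
    [[0.025,0.012,0,0,0,0,0],[0.025,0.01,0.001,0,0,0,0],[0.025,0.01,0.001,0,0,0,0],[0.025,0.012,0.001,0,0,0,0],[0.025,0.015,0.002,0,0,0,0]]
  ]
}}

```text
time_s: 8.0
eef_pos: [0.5326, -0.0344, 0.0123]
eef_rot: [0.704, 0.71, -0.0, 0.0]
force: [1.5, -0.8, 0.6]
width: 0.288
grasp_force: 0.4
```

Call:
{"op": "play_rows", "data": {
  "rows": [
    [[0.025,0.016,0.003,0,0,0,0],[0.025,0.018,0.003,0,0,0,0],[0.025,0.018,0.003,0,0,0,0],[0.025,0.018,0.003,0,0,0,0],[0.025,0.018,0.003,0,0,0,0]]
  ]
}}

```text
time_s: 8.42
eef_pos: [0.5467, 0.0546, 0.0122]
eef_rot: [0.704, 0.71, 0.0, 0.0]
force: [0.5, -0.7, 0.5]
width: 0.294
grasp_force: 0.4
```

Call:
{"op": "play_rows", "data": {
  "rows": [
    [[0.025,0.018,0.003,0,0,0,0],[0.025,0.018,0.003,0,0,0,0],[0.025,0.018,0.003,0,0,0,0],[0.025,0.018,0.003,0,0,0,0],[0.025,0.016,0.003,0,0,0,0]]
  ]
}}

```text
time_s: 8.83
eef_pos: [0.5608, 0.143, 0.0121]
eef_rot: [0.704, 0.71, 0.0, 0.0]
force: [-0.6, 0.3, -0.1]
width: 0.292
grasp_force: 0.4
```

```bash
python3 - <<'E'
from h import *
c=spots("wrist",["blank1"]); o=env.get_obs(); print(o["eef_pos"],o["eef_rot"],o["force"])
E
```

```text
wrist blank1 0.97 [0.558 0.169 0.012] [252. 203.]
wrist blank1 0.91 [0.619 0.216 0.008] [393.  97.]
[0.56144817 0.14397178 0.01231034] [7.03034452e-01 7.11155197e-01 9.04894519e-04 1.64571569e-04] [ 0.50542768 -0.31246848 -0.02096057]
```

Still cradled; finish at TCP y ≈ 0.188, then retract and move toward blank1.

Call:
{"op": "play_rows", "data": {
  "rows": [
    [[0.025,0.014,0,0,0,0,0],[0.025,0.012,0,0,0,0,0],[0.025,0.01,0,0,0,0,0],[0.025,0.006,0,0,0,0,0],[0.025,0.002,0,0,0,0,0]]
  ]
}}

```text
time_s: 9.35
eef_pos: [0.5605, 0.1858, 0.0119]
eef_rot: [0.704, 0.71, 0.0, -0.0]
force: [0.5, -1.0, 0.3]
width: 0.295
grasp_force: 0.3
```

Call:
{"op": "play_rows", "data": {
  "rows": [
    [[0.025,-0.02,0,0,0,0,0],[0.025,-0.025,0,-0.025,0,0,0.008],[0.025,-0.025,-0.01,-0.025,0,0,0],[0.025,-0.034,-0.02,0,0,0,0],[0.025,-0.034,-0.02,0,0,0,0]]
  ]
}}

```text
time_s: 9.77
eef_pos: [0.5131, 0.0456, 0.064]
eef_rot: [0.707, 0.707, 0.002, 0.002]
force: [-0.2, -0.7, -0.5]
width: 0.292
grasp_force: 0.0
```

Call:
{"op": "play_rows", "data": {
  "rows": [
    [[0.025,-0.034,-0.02,0,0,0,0],[0.025,-0.034,-0.02,0,0,0,0],[0.025,-0.034,-0.016,0,0,0,0],[0.025,-0.034,0,0,0,0,0],[0.025,0,0,0,0,0,0]]
  ]
}}

```text
time_s: 10.18
eef_pos: [0.4548, -0.0942, 0.0623]
eef_rot: [0.71, 0.704, -0.001, 0.002]
force: [0.9, -0.7, 0.4]
width: 0.295
grasp_force: 0.0
```

```bash
python3 - <<'E'
from h import *
c=spots("wrist",["blank1"]); spots("scene",["blank1","driver"]); o=env.get_obs(); print(o["eef_pos"],o["eef_rot"],o["force"])
E
```

```text
wrist blank1 0.59 [ 0.458 -0.035  0.012] [263. 119.]
scene blank1 0.77 [0.621 0.215 0.01 ] [313. 296.]
scene blank1 0.72 [ 0.454 -0.03   0.009] [297. 169.]
scene blank1 0.69 [0.567 0.213 0.012] [334. 278.]
scene blank1 0.17 [ 0.564  0.232 -0.   ] [340. 287.]
scene driver 0.77 [0.393 0.143 0.022] [372. 204.]
[ 0.45483486 -0.08836841  0.06174656] [ 7.06925137e-01  7.07288294e-01  4.15005863e-05 -3.43473042e-04] [-0.15983925  0.2844101   0.54413619]
```

Call:
{"op": "play_rows", "data": {
  "rows": [
    [[0.025,0,0,0.02,0,0,0],[0.025,0,0,0.015,0,0,0],[0.025,0,0,0.01,0,0,0],[0.025,0,0,0.005,0,0,0],[0.025,0,0,0,0,0,0]]
  ]
}}

```text
time_s: 10.85
eef_pos: [0.4538, -0.088, 0.0106]
eef_rot: [0.707, 0.707, -0.001, -0.001]
force: [-0.2, -0.3, -0.1]
width: 0.296
grasp_force: 0.0
```

Call:
{"op": "play_rows", "data": {
  "rows": [
    [[0.025,0.012,0,0,0,0,0],[0.025,0.01,0.001,0,0,0,0],[0.025,0.01,0.001,0,0,0,0],[0.025,0.012,0.002,0,0,0,0],[0.025,0.015,0.003,0,0,0,0]]
  ]
}}

```text
time_s: 11.27
eef_pos: [0.4623, -0.0292, 0.0125]
eef_rot: [0.707, 0.707, 0.0, 0.001]
force: [0.1, -0.6, -0.5]
width: 0.294
grasp_force: 0.3
```

Call:
{"op": "play_rows", "data": {
  "rows": [
    [[0.025,0.016,0.005,0,0,0,0],[0.025,0.017,0.006,0,0,0,0],[0.025,0.017,0.006,0,0,0,0],[0.025,0.017,0.006,0,0,0,0],[0.025,0.017,0.006,0,0,0,0]]
  ]
}}

```text
time_s: 11.68
eef_pos: [0.4913, 0.0556, 0.0125]
eef_rot: [0.707, 0.707, 0.0, 0.0]
force: [-0.3, -0.8, 0.6]
width: 0.293
grasp_force: 0.2
```

```bash
python3 - <<'E'
from h import *
c=spots("wrist",["blank1"]); o=env.get_obs(); print(o["eef_pos"],o["eef_rot"],o["force"]); save(c,"d.png")
E
```

```text
wrist blank1 0.67 [0.494 0.082 0.006] [263. 198.]
[0.49245788 0.0564533  0.01273388] [7.05895780e-01 7.08314349e-01 1.21743967e-03 6.69033463e-04] [ 0.27877597  0.45226193 -0.01703332]
```

View pics/d.png

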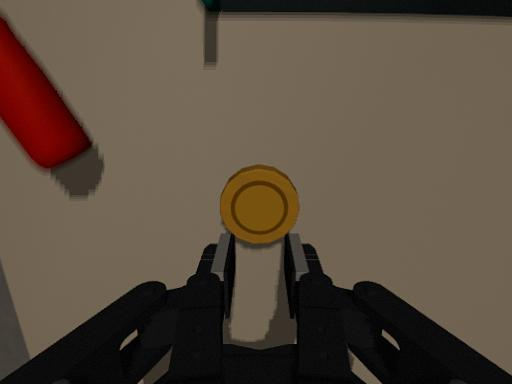

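Call:
{"op": "play_rows", "data": {
  "rows": [
    [[0.025,0.017,0.006,0,0,0,0],[0.025,0.017,0.006,0,0,0,0],[0.025,0.017,0.004,0,0,0,0],[0.025,0.017,0,0,0,0,0],[0.025,0.015,0,0,0,0,0]]
  ]
}}

```text
time_s: 12.2
eef_pos: [0.5071, 0.1375, 0.0123]
eef_rot: [0.707, 0.707, 0.0, 0.0]
force: [-0.7, -1.8, 0.1]
width: 0.292
grasp_force: 0.4
```

Call:
{"op": "play_rows", "data": {
  "rows": [
    [[0.025,0.014,0,0,0,0,0],[0.025,0.012,0,0,0,0,0],[0.025,0.01,0,0,0,0,0],[0.025,0.006,0,0,0,0,0],[0.025,0,0,0,0,0,0]]
  ]
}}

```text
time_s: 12.62
eef_pos: [0.5071, 0.1797, 0.012]
eef_rot: [0.707, 0.707, 0.0, -0.0]
force: [-0.8, 0.7, 0.2]
width: 0.291
grasp_force: 0.0
```

```bash
python3 - <<'E'
from h import *
c=spots("wrist",["blank1"]); o=env.get_obs(); print(o["eef_pos"],o["eef_rot"],o["force"]); save(c,"d.png")
E
```

```text
wrist blank1 0.77 [0.558 0.212 0.016] [371. 194.]
wrist blank1 0.77 [0.613 0.215 0.008] [482. 182.]
wrist blank1 0.71 [0.51  0.207 0.009] [265. 198.]
[0.50691582 0.17872403 0.01183933] [ 7.07192880e-01  7.07020668e-01 -7.41435841e-05 -1.67054902e-05] [-0.13702156 -0.69244627  0.0996464 ]
```

All three are in; retract straight back, then up, and check.

Call:
{"op": "play_rows", "data": {
  "rows": [
    [[0.025,-0.015,0,0,0,0,0],[0.025,-0.02,0,-0.01,0,0,0],[0.025,-0.02,0,-0.03,0,0,0],[0.025,-0.02,0,-0.03,0,0,0],[0.025,-0.02,0,-0.03,0,0,0]]
  ]
}}

```text
time_s: 13.13
eef_pos: [0.5059, 0.0822, 0.1123]
eef_rot: [0.708, 0.707, -0.001, -0.001]
force: [1.0, -0.0, -0.2]
width: 0.295
grasp_force: 0.0
```

Call:
{"op": "play_rows", "data": {
  "rows": [
    [[0.025,0,0,-0.02,0,0,0],[0.025,0,0,0,0,0,0],[0.025,0,0,0,0,0,0],[0.025,0,0,0,0,0,0]]
  ]
}}

```text
time_s: 13.47
eef_pos: [0.5061, 0.0834, 0.131]
eef_rot: [0.707, 0.707, -0.001, -0.001]
force: [-0.1, 0.2, 0.9]
width: 0.292
grasp_force: 0.0
```

```bash
python3 - <<'E'
from h import *
c=spots("scene",["tray","blank1","pot","cup","tweezers","driver","jar","oiler"]); d=spots("wrist",["blank1"])
cv2.imwrite("pics/e.png",cv2.resize(np.hstack([c["frame"],d["frame"]])[:,:,::-1],(800,300)))
E
```

```text
scene tray 0.87 [ 0.571  0.239 -0.   ] [340. 292.]
scene blank1 0.85 [0.621 0.215 0.013] [313. 295.]
scene blank1 0.75 [0.566 0.215 0.016] [335. 278.]
scene blank1 0.49 [0.509 0.207 0.009] [353. 259.]
scene pot 0.8 [ 0.701 -0.033  0.029] [204. 220.]
scene pot 0.63 [ 0.505 -0.293  0.028] [215. 108.]
scene pot 0.46 [0.567 0.212 0.013] [333. 278.]
scene cup 0.58 [ 0.504 -0.293  0.028] [215. 108.]
scene tweezers 0.5 [ 0.692 -0.278  0.003] [154. 152.]
scene driver 0.97 [0.395 0.143 0.023] [371. 205.]
scene jar 0.65 [0.771 0.039 0.056] [190. 260.]
scene oiler 0.59 [ 0.765 -0.118  0.032] [156. 207.]
wrist blank1 0.78 [0.617 0.215 0.011] [408.  12.]
wrist blank1 0.74 [0.559 0.208 0.015] [330.  21.]
wrist blank1 0.73 [0.512 0.207 0.012] [266.  23.]
```

View pics/e.png

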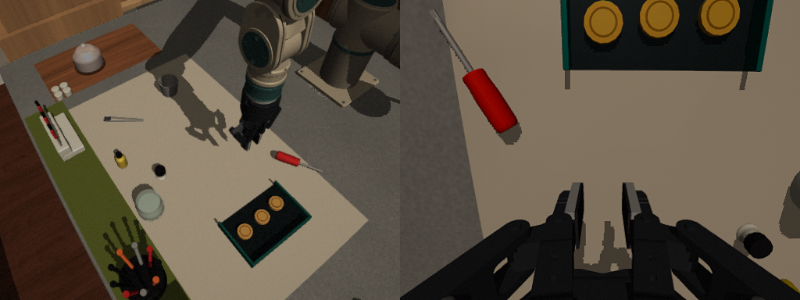

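The picture shows all three blanks flat inside the tray (scene view about (245,232), (262,216), (277,202)). Everything else is in place and the gripper is clear.

```bash
python3 -c "
from workcell import env
print(env.close_job())"
```

```text
the job is handed in; nothing more can be done
None
```

I swept all three blanks into the tray and handed the job in at about 13.5 s; the last pictures show them lying flat, about 25 mm or more past the required depth, with the pot, cup, jar, oil bottle and tools within about 5 mm of where they started. The hand-in returned no verdict.

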